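# Build a level jack packing pile from odd timber offcuts

## Robot

A 7-joint arm with a two-finger parallel gripper is mounted at the origin on the work surface; the furniture and walls round the work are solid. World frame = base frame: x ahead of the robot, y to its left, z up, the work surface at z = 0. Lengths are in mm, angles in rad, forces in N, time in s.
With the tool pointing down it reaches from about 425 to 1025 mm from the base axis. Payload 3.6 kg.
Tool frame: the origin (TCP) lies between the finger pads; the fingertips stand 25 mm ahead of it and the grasp point (between the pads) lies 6 mm ahead of it; z points along the fingers, x is the direction in which the jaws open and shut, and the axes are right-handed (so a half turn about z gives the same grasp; the last joint's range is limited). The gripper opens to 85 mm and grips with 20 to 120 N. Pads are 22 mm wide; open, the fingers measure 114 mm over their backs; the gripper's body (76 mm by 85 mm) begins 54 mm behind the grasp point. The pads swing forward as they close: fully open they stand 13 mm farther back than shut.
Start: joints at [1.157, 0.591, 0.048, 1.609, -0.033, 0.943, -0.034], TCP at [227.925, -688.244, 256.302] pointing down, gripper open.
Joint ranges: [-2.69, 2.69], [-0.47, 2.24], [-1.27, 1.36], [0.19, 2.51], [-1.53, 4.68], [0.08, 2.07], [-3.09, 3.09]. Speed limits (rad/s): [2.57, 2.57, 3.14, 3.14, 3.14, 3.14, 3.14].

## Interface

Orientations are given as a unit quaternion [w, x, y, z].
In Python, from cell import r, imaging, finder gives the robot as it stands.
- The arm moves only by the shell command python3 -m crank 'ROWS' [OPENING]. ROWS is JSON, one flat list of numbers, 6 for each row, row after row: the shift along the world's x, y, z in mm, then the turn, a rotation vector about the world's x, y, z in degrees. In form: [x, y, z, rx, ry, rz, x, y, z, rx, ry, rz, ...]. A call has 1 to 20 rows; each row is the pose to reach, as a shift and turn from the pose commanded when the call began; what a row does not reach only later rows make up. A row lasts 1/12 s, in which the tool goes at most 41.7 mm and 7.16 degrees, less where a joint would pass 70% of its speed; a pose out of reach is approached as far as the arm can. A call with a gripper value outside its range is refused whole. OPENING is the opening, from 0 (shut) to 1 (fully open), set as the call begins (- or left out, the last holds). The fingers move at their own pace and stop on an object; the grip force is fixed at half the most. Time passes only in rows, so rows that repeat a pose let the fingers close. It gives the time, the measured TCP pose, the force and the opening at its end, in the units of the state.
- r.get_state(): the state, without advancing time (a new reading comes with each control period).
- imaging.camera(name): name is "side" or "top"; returns a dict with "image" (384x512x3 uint8, red, green, blue), "vertical_fov" (degrees; the focal length in pixels is half the picture's height over the tangent of half this angle, whatever the lens; pixels are square), "cx", "cy" (the principal point, pixels), "k1" (the pictures are not rectified: a ray, as slopes to the right and down, at radius r is drawn at 1 + k1 r^2 times it, then the intrinsics apply), "R" (3x3) and "t" (3): a world point X has camera coordinates R X + t. Camera axes: x right, y down, z forward; pixel columns grow to the right and rows downward; lengths in mm; the calibration is good to about 2 mm. A picture is of the moment at which its call begins. There is no depth.
- r.close_job(): hands the job in, once; it reports no verdict.
Trained networks look in the newest picture that a camera, given by its name, has taken for a name from the list of things; names that differ only in an ending like _2 or _b are one class to them, and where a whole thing is asked for, a point or a joint stands for the part that bears it (a point fixed in the world has none). Each returns a list of dicts, best first, with "confidence" (0 to 1); they miss things now and then, are a little off and sometimes report something else, mostly with a low value. They report only what shows in the picture. A call takes as long as a camera call.
- finder.spot_in(camera, label): "location" ([column, row] in pixels, amid what is visible of it).
- finder.place_of(camera, label): "location" ([column, row] in pixels: a listed point, or the origin of a listed thing).
The state is a dict: "time_s": time; "qpos": joint angles; "qd": joint speeds; "joint_torque": joint torques, N m; "ee_pos": TCP position; "tcp_rot": TCP orientation; "wrist_force": force on the tool from outside, world axes, zero at the start; "torque": the same for the moment, N m; "gripper_width": finger opening in mm.
Only numpy, scipy, OpenCV 4.12 (cv2) and the standard library are available. Lean on these libraries where they do the work, as an engineer would, in place of code of your own. Each camera call takes 0.05 s, during which the arm holds its last target.

## Task

Build a firm packing pile for the jack on the plywood board: lay the large plain wedge flat in the middle of the board and along it, set the ribbed wedge on its slope the opposite way round so that the two tapers cancel, and on top put the stepped offcut with its thick part down beside the rib and its thin part over the rib, so that it sits level without rocking, all centred and in line. Let go, then test the pile with the fingertips: press down firmly, with about 10 N, near the thin end of the top piece, then near its thick end. Leave the pile standing untouched, and do not disturb the spanner, screwdriver or tape.

Things in the scene. Friction and masses are not known exactly. Their poses are not given: they have to be found in the camera images.
- packing_board: Fixed plywood board, 150 (x) x 100 (y) x 12 mm, with a dark screw head near each corner. Origin: centre of its underside on the table; x along its length, z up.
- board_top (a point): Centre of the board's upper face, 12 mm above the table.
- sole_wedge: Largest offcut: plain wooden wedge, 110 (x) x 60 (y) mm, 0.15 to 0.25 kg. Flat underside; top slopes up (0.139 rad, 14 in 100) from 38 mm at the -x end to 54 mm at the +x end. Parallel sides 60 mm apart. Starts flat on the table, any yaw. Origin: centre of its underside; x towards the thick end, z up.
- sole_top (a point): Point on the slope of the large wedge above its origin, 46 mm up.
- ribbed_wedge: Wooden wedge, 100 (x) x 56 (y) mm, 0.11 to 0.19 kg. Flat underside; top slopes up (0.139 rad) from 29 mm at -x to 43 mm at +x; across its thin end (x -50 to -20 mm) a full-width rib rises 14 mm square from the slope. Parallel sides. Starts flat, any yaw. Origin: centre of underside; x to the thick end. In the pile x points opposite to the large wedge's x, leaning 0.139 rad, top level.
- ribbed_top (a point): Point on the sloping top of the ribbed wedge above its origin, at [0, 0, 36] mm in its frame.
- ribbed_thick_end (a point): Middle of the lower edge of the ribbed wedge's thick end, at [50, 0, 0] mm in its frame.
- stepped_cap: Stepped wooden offcut, 100 (x) x 52 (y) x 30 mm, 0.09 to 0.15 kg. Flat top; thick part (x -6 to 50 mm) 30 mm deep; thin part (x -50 to -6 mm) 16 mm, its underside 14 mm above the foot. Parallel sides. Starts on its foot, any yaw. Origin: under its middle, in the foot's plane; x to the thick end. In the pile: x as the ribbed wedge's, origin at ribbed_top, level, top 124 mm above the table.
- cap_thin_end (a point): Where to press on the top face of the stepped offcut near its thin end, at [-35, 0, 30] mm in its frame.
- cap_thick_end (a point): Where to press on its top face near its thick end, at [35, 0, 30] mm in its frame.
- spanner: Combination spanner, 251 x 42 x 12 mm, lying along the right edge; leave alone. Origin: centre of its underside.
- screwdriver: Screwdriver, 178 x 29 x 29 mm, lying on the robot's side of the work; leave alone. Origin: centre of its underside.
- tape: Roll of tape, 62 mm across, 19 mm high, lying flat on the robot's side of the work; leave alone. Origin: centre of its underside.

How it is judged (in metres and radians):
On the way, in this order (a step that is already met when the one before it is completed fails the run):
1. the large wedge lies flat in the middle of the board, along it, let go (horizontal distance between sole_wedge and board_top below 0.03 m and angle between the x axis of sole_wedge and the x axis of packing_board, either way round below 0.26 rad and angle between sole_wedge's own z axis and vertical below 0.04 rad and z of sole_wedge in the frame of packing_board below 0.016 m and contact force between the fingers and sole_wedge below 0.3 N), for 0.1 s.
2. the ribbed wedge lies flat on the slope, thick end over thin end, let go (horizontal distance between sole_wedge and board_top below 0.03 m and angle between the x axis of sole_wedge and the x axis of packing_board, either way round below 0.26 rad and angle between sole_wedge's own z axis and vertical below 0.04 rad and z of sole_wedge in the frame of packing_board below 0.016 m and horizontal distance between ribbed_wedge and sole_top below 0.022 m and x of ribbed_thick_end in the frame of sole_wedge below -0.025 m and angle between the y axis of ribbed_wedge and the y axis of sole_wedge, either way round below 0.22 rad and angle between ribbed_wedge's own z axis and vertical between 0.1 and 0.18 rad and z of ribbed_wedge in the frame of sole_wedge between 0.041 and 0.051 m and contact force between the fingers and ribbed_wedge below 0.3 N), for 0.1 s.
3. the stepped offcut sits level on top, thin part over the rib, let go (horizontal distance between sole_wedge and board_top below 0.03 m and angle between the x axis of sole_wedge and the x axis of packing_board, either way round below 0.26 rad and angle between sole_wedge's own z axis and vertical below 0.04 rad and z of sole_wedge in the frame of packing_board below 0.016 m and horizontal distance between ribbed_wedge and sole_top below 0.022 m and x of ribbed_thick_end in the frame of sole_wedge below -0.025 m and angle between the y axis of ribbed_wedge and the y axis of sole_wedge, either way round below 0.22 rad and angle between ribbed_wedge's own z axis and vertical between 0.1 and 0.18 rad and z of ribbed_wedge in the frame of sole_wedge between 0.041 and 0.051 m and horizontal distance between stepped_cap and ribbed_top below 0.022 m and x of cap_thick_end in the frame of ribbed_wedge above 0.005 m and angle between the y axis of stepped_cap and the y axis of ribbed_wedge, either way round below 0.22 rad and angle between stepped_cap's own z axis and vertical below 0.045 rad and z of stepped_cap in the frame of ribbed_wedge between 0.03 and 0.042 m and contact force between the fingers and stepped_cap below 0.3 N), for 0.2 s.
4. the top is pressed near its thin end and stays level (contact force between stepped_cap and ribbed_wedge above 5 N and angle between stepped_cap's own z axis and vertical below 0.045 rad and x of the grasp point in the frame of stepped_cap below -0.012 m), for 0.1 s.
5. the top is pressed near its thick end and stays level (contact force between stepped_cap and ribbed_wedge above 5 N and angle between stepped_cap's own z axis and vertical below 0.045 rad and x of the grasp point in the frame of stepped_cap above 0.012 m), for 0.1 s.
At the end, for the whole second after the job is handed in: Large wedge flat on the board, within 30 mm of its centre, 0.26 rad of its length; ribbed wedge flat on the slope, reversed, and cap on it, thick end likewise, each within 22 mm of the spot below, 0.22 rad of square; cap level within 0.045 rad; at rest. Cap ends were pressed (5 N), thin then thick (horizontal distance between sole_wedge and board_top below 0.03 m and angle between the x axis of sole_wedge and the x axis of packing_board, either way round below 0.26 rad and angle between sole_wedge's own z axis and vertical below 0.04 rad and z of sole_wedge in the frame of packing_board below 0.016 m and horizontal distance between ribbed_wedge and sole_top below 0.022 m and x of ribbed_thick_end in the frame of sole_wedge below -0.025 m and angle between the y axis of ribbed_wedge and the y axis of sole_wedge, either way round below 0.22 rad and angle between ribbed_wedge's own z axis and vertical between 0.1 and 0.18 rad and z of ribbed_wedge in the frame of sole_wedge between 0.041 and 0.051 m and horizontal distance between stepped_cap and ribbed_top below 0.022 m and x of cap_thick_end in the frame of ribbed_wedge above 0.005 m and angle between the y axis of stepped_cap and the y axis of ribbed_wedge, either way round below 0.22 rad and angle between stepped_cap's own z axis and vertical below 0.045 rad and z of stepped_cap in the frame of ribbed_wedge between 0.03 and 0.042 m and linear speed of each of sole_wedge, ribbed_wedge, stepped_cap below 0.02 m/s); the robot touches nothing.
It fails at once if a bystander (spanner, screwdriver or tape) is shifted by more than 30 mm (distance of any of spanner, screwdriver, tape from where it was at the start of the episode above 0.03 m).
It also fails if it takes over 72 s, if anything falls off the work surface, if the arm or the gripper's body presses on something with over 40 N, if the wrist force passes 120 N, or if a joint passes its speed limit or range.

## Working session

There is one attempt and no reset: what is moved stays moved. The work goes in short steps, Python scripts to look and compute and a shell command to move; the robot and the scene stay as the last step left them, time stands still between calls to the robot, and variables do not carry over. Pictures are saved under pics/ and viewed, and the job is handed in when it is done.

```bash
ls; mkdir -p pics; python3 - <<'E'
from cell import r, imaging, finder
import cv2
s=r.get_state(); print(s)
for n in("top","side"):
    c=imaging.camera(n); cv2.imwrite(f"pics/{n}0.png",c["image"][:,:,::-1]); print(n,{k:v for k,v in c.items() if k!="image"})
    for l in["packing_board","board_top","sole_wedge","sole_top","ribbed_wedge","ribbed_top","ribbed_thick_end","stepped_cap","cap_thin_end","cap_thick_end","spanner","screwdriver","tape"]:
        print(l,[(d["location"],round(d["confidence"],2)) for d in finder.place_of(n,l)[:3]])
E
```

```text
pics
{'time_s': 0.0, 'qpos': array([ 1.15753493,  0.59211792,  0.04833905,  1.60985906, -0.03329164,
        0.94267143, -0.03367143]), 'qd': array([ 0.00026106,  0.00068911, -0.00087101,  0.00067382, -0.00092157,
        0.00011983, -0.00038602]), 'joint_torque': array([ 5.14896328e-04, -5.48691273e+01,  1.54677484e+00, -1.98124444e+01,
        9.35381802e-03,  8.78342864e-03,  8.66523813e-07]), 'ee_pos': array([ 227.63462012, -687.51422271,  255.12899807]), 'tcp_rot': array([-5.94035019e-04,  8.10683289e-01, -5.85483851e-01, -9.55685229e-04]), 'wrist_force': array([ 0.00203904, -0.38899571, -0.47142904]), 'torque': array([-0.04182148, -0.04265789, -0.01445928]), 'gripper_width': 85.61172515834035}
top {'vertical_fov': 42.71690501640563, 'cx': 242.96101270791107, 'cy': 194.0455998674484, 'k1': 0.010684520352757404, 'R': array([[ 0.02356271, -0.99968225,  0.00895483],
       [-0.98978565, -0.02458735, -0.14042729],
       [ 0.14060285, -0.00555452, -0.9900505 ]]), 't': array([ -14.27188633,  479.92486432, 1427.68122982])}
packing_board [([225.0, 193.0], 0.88), ([152.9, 216.7], 0.71)]
[... 661 characters left out ...]
8894, -0.00625702],
       [-0.01771603,  0.56850711, -0.82248757],
       [ 0.03661207, -0.82169612, -0.56874867]]), 't': array([ 492.97949063,   61.43535936, 1105.69550559])}
packing_board []
board_top [([254.8, 218.2], 0.9)]
sole_wedge [([205.1, 268.2], 0.79)]
sole_top [([207.5, 253.3], 0.93)]
ribbed_wedge [([280.7, 274.1], 0.98), ([205.1, 269.3], 0.32)]
ribbed_top [([277.6, 266.5], 0.64)]
ribbed_thick_end [([259.0, 264.3], 0.8)]
stepped_cap [([235.3, 184.9], 0.75)]
cap_thin_end [([243.3, 182.9], 0.59)]
cap_thick_end []
spanner [([281.1, 274.7], 0.66), ([271.2, 163.0], 0.49), ([244.1, 180.6], 0.25)]
screwdriver [([286.1, 188.0], 0.61)]
tape [([298.9, 240.4], 0.56), ([234.4, 172.4], 0.24)]
```

```bash
python3 - <<'E'
import cv2
a=cv2.imread("pics/top0.png")[110:290,110:390]; cv2.imwrite("pics/top0z.png",cv2.resize(a,(784,504),interpolation=cv2.INTER_CUBIC))
a=cv2.imread("pics/side0.png")[120:330,150:400]; cv2.imwrite("pics/side0z.png",cv2.resize(a,(714,600),interpolation=cv2.INTER_CUBIC))
E
```

```text
(no output)
```

View pics/top0.png

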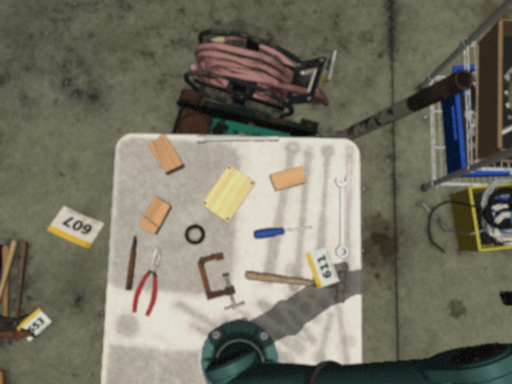

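View pics/top0z.png

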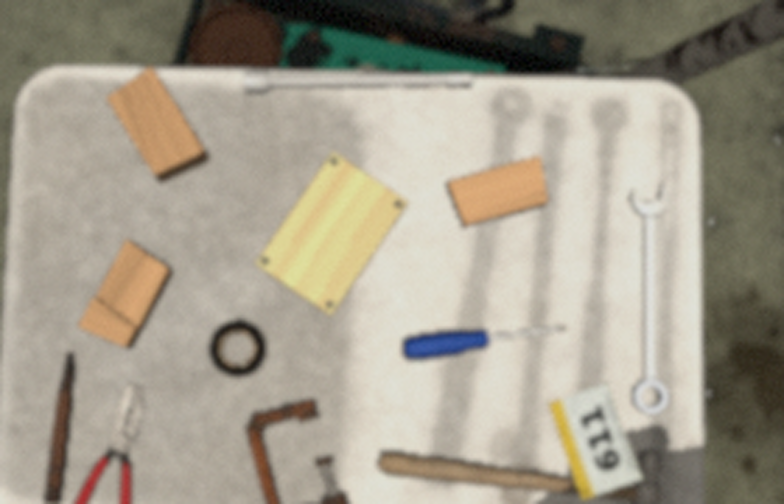

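View pics/side0z.png

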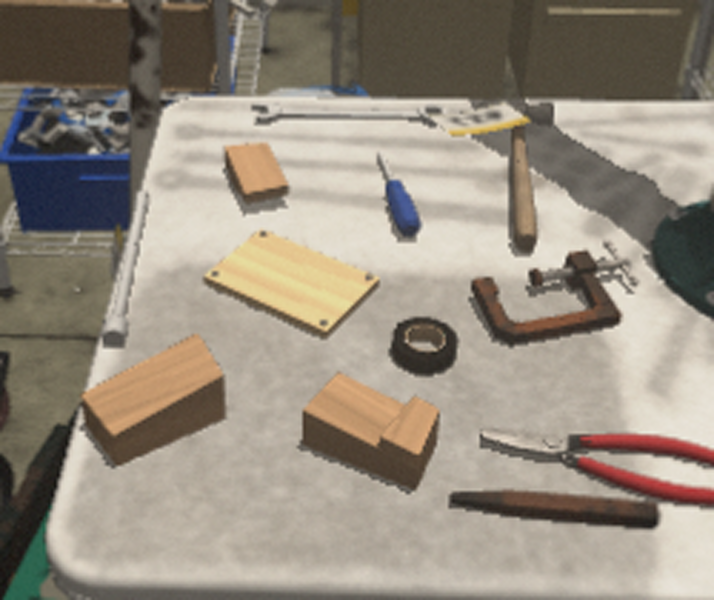

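The top view shows the sole wedge at (166,155), the ribbed wedge at (155,216), the board at (229,193) and the cap at (288,178). The side view agrees. Next I'll fit each pose by matching silhouettes in both views.

```bash
cat > h.py <<'E'
import numpy as np, cv2
from scipy.optimize import minimize
from scipy.spatial.transform import Rotation as Ro
def prism(xz,w):
    return np.array([[x,y,z] for x,z in xz for y in(-w/2,w/2)],float)
M={"board":prism([(-75,0),(75,0),(75,12),(-75,12)],100),
"sole":prism([(-55,0),(55,0),(55,53.7),(-55,38.3)],60),
"rib":prism([(-50,0),(50,0),(50,43),(-50,43),(-20,47)],56),
"cap":prism([(-50,14),(-6,0),(50,0),(50,30),(-50,30)],52)}
# rib: slope 29 at -50 ->43 at 50; rib top square to slope +14
n=np.array([-np.sin(.139),np.cos(.139)])*14
a=np.array([-50,29.]);b=np.array([-20,29+30*.14])
M["rib"]=prism([(-50,0),(50,0),(50,43),tuple(b),tuple(b+n),tuple(a+n)],56)
M["cap"]=prism([(-50,14),(-6,14),(-6,0),(50,0),(50,30),(-50,30)],52)
def proj(c,X):
    P=X@c["R"].T+c["t"]; s=P[:,:2]/P[:,2:]
    r2=(s**2).sum(1,keepdims=True); s=s*(1+c["k1"]*r2)
    f=192/np.tan(np.radians(c["vertical_fov"])/2)
    return s*f+[c["cx"],c["cy"]]
def ray(c,uv,z):
    f=192/np.tan(np.radians(c["vertical_fov"])/2)
    d=(np.array(uv)-[c["cx"],c["cy"]])/f; s=d.copy()
    for _ in range(10): s=d/(1+c["k1"]*(s@s))
    v=c["R"].T@np.array([s[0],s[1],1]); o=-c["R"].T@c["t"]
    return o+v*(z-o[2])/v[2]
def pose(x,y,yaw,z=0): return lambda V: V@Ro.from_euler("z",yaw).as_matrix().T+[x,y,z]
faces={}
def sil(c,V,S=4):
    uv=proj(c,V); m=np.zeros((384*S,512*S),np.uint8)
    return uv
def mask_pred(c,name,x,y,yaw,z=0,S=3):
    V=pose(x,y,yaw,z)(M[name]); uv=proj(c,V); m=np.zeros((384*S,512*S),np.uint8)
    k=len(uv)//2
    def fill(idx): cv2.fillPoly(m,[np.round((uv[idx]+.5)*S*16-8).astype(np.int32)],1,shift=4)
    fill([2*i for i in range(k)]); fill([2*i+1 for i in range(k)])
    for i in range(k):
        j=(i+1)%k; fill([2*i,2*i+1,2*j+1,2*j])
    return m
def seg(img,seed,win=45):
    hsv=cv2.cvtColor(img,cv2.COLOR_RGB2HSV)
    m=((hsv[...,1]>75)&(hsv[...,0]<35)).astype(np.uint8)
    m=cv2.morphologyEx(m,cv2.MORPH_OPEN,np.ones((3,3)))
    m=cv2.morphologyEx(m,cv2.MORPH_CLOSE,np.ones((5,5)))
    n,l,st,ce=cv2.connectedComponentsWithStats(m)
    i=l[int(seed[1]),int(seed[0])]
    return (l==i).astype(np.uint8) if i else m*0
def fit(obs,name,x0,z=0,S=3):
    obs=[(c,cv2.resize(m*255,None,fx=S,fy=S,interpolation=cv2.INTER_LINEAR)>127) for c,m in obs]
    def cost(p):
        t=0
        for c,m in obs:
            q=mask_pred(c,name,p[0]*10,p[1]*10,p[2]*.1,z,S)>0
            t+=1-(q&m).sum()/(q|m).sum()
        return t/len(obs)
    best=None
    for dy in (0,np.pi):
        for d2 in(-.25,0,.25):
            p0=np.array([x0[0]/10,x0[1]/10,(x0[2]+dy+d2)*10])
            o=minimize(cost,p0,method="Nelder-Mead",options=dict(initial_simplex=p0+np.array([[0,0,0],[1,0,0],[0,1,0],[0,0,1.5]])))
            yield o.fun,o.x*[10,10,.1]
E
python3 - <<'E'
from h import *
from cell import imaging
C={n:imaging.camera(n) for n in("top","side")}
seeds={"board":((226,193),(253,220)),"sole":((165,155),(205,258)),"rib":((155,215),(275,268)),"cap":((288,178),(240,180))}
yaw0={"board":-2.2,"sole":-2.2,"rib":.5,"cap":-1.3}
for k,(a,b) in seeds.items():
    ms=[(C["top"],seg(C["top"]["image"],a)),(C["side"],seg(C["side"]["image"],b))]
    print(k,[int(m.sum()) for _,m in ms])
    pt=ray(C["top"],a,25)
    # yaw from min area rect bottom
    m=ms[0][1]; rc=cv2.minAreaRect(np.argwhere(m)[:,::-1].astype(np.float32)); bx=cv2.boxPoints(rc)
    e=max([(np.linalg.norm(bx[i]-bx[i-1]),i) for i in(1,2)])[1]
    P,Q=ray(C["top"],bx[e],25),ray(C["top"],bx[e-1],25); y0=np.arctan2(*(P-Q)[1::-1])
    rs=sorted(fit(ms,k,[pt[0],pt[1],y0]),key=lambda t:t[0])
    for f,x in rs[:6]: print(" ",round(f,4),x.round(2))
E
```

```text
board [1476, 1191]
  0.1048 [486.23  43.72  -0.57]
  0.1048 [486.23  43.72   2.57]
  0.1067 [486.53  43.71  -0.56]
  0.1067 [486.53  43.71   2.58]
  0.1077 [485.23  42.67  -0.58]
  0.1077 [485.23  42.67   2.56]
sole [715, 1383]
  0.0955 [596.47 235.01  -2.56]
  0.0965 [596.15 234.88  -2.54]
  0.0986 [597.26 234.89  -2.55]
  0.1259 [595.16 233.85   0.6 ]
  0.1273 [595.21 234.02   0.62]
  0.1281 [594.35 233.54   0.6 ]
rib [664, 1209]
  0.1094 [411.21 258.57  -0.43]
  0.1097 [412.05 258.63  -0.45]
  0.1102 [410.52 258.34   2.7 ]
  0.1103 [410.46 258.97   2.7 ]
  0.1114 [410.57 258.72   2.71]
  0.1127 [ 4.1296e+02  2.5816e+02 -3.9000e-01]
cap [551, 321]
  0.1279 [ 534.1  -137.13   -1.32]
  0.1282 [ 533.74 -136.46   -1.29]
  0.1293 [ 534.46 -138.47   -1.27]
  0.189 [ 534.35 -138.69    1.87]
  0.1894 [ 534.28 -138.44    1.87]
  0.1902 [ 534.27 -138.54    1.86]
```

```bash
python3 - <<'E'
from h import *
from cell import imaging
P={"board":(486,43.5,-.57),"sole":(596.3,235,-2.555),"rib":(411.3,258.5,-.435),"cap":(534.1,-137.2,-1.3)}
tiles=[]
for n,(x0,y0,x1,y1) in {"top":(130,120,320,250),"side":(165,150,320,300)}.items():
    c=imaging.camera(n); S=4
    im=cv2.resize(c["image"][:,:,::-1],None,fx=S,fy=S,interpolation=cv2.INTER_CUBIC)
    for k,p in P.items():
        m=mask_pred(c,k,*p,S=S); ct,_=cv2.findContours(m,cv2.RETR_EXTERNAL,cv2.CHAIN_APPROX_NONE)
        cv2.drawContours(im,ct,-1,(0,0,255),1)
    cv2.imwrite(f"pics/ov_{n}.png",im[y0*S:y1*S,x0*S:x1*S])
E
```

```text
(no output)
```

View pics/ov_top.png

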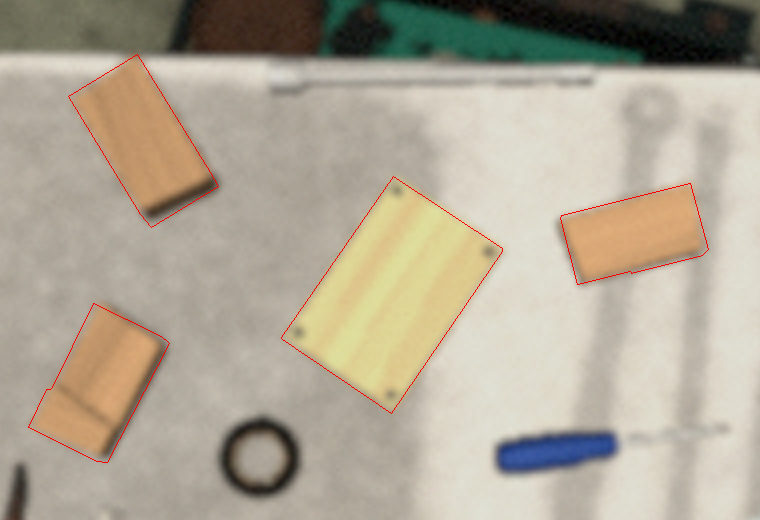

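View pics/ov_side.png

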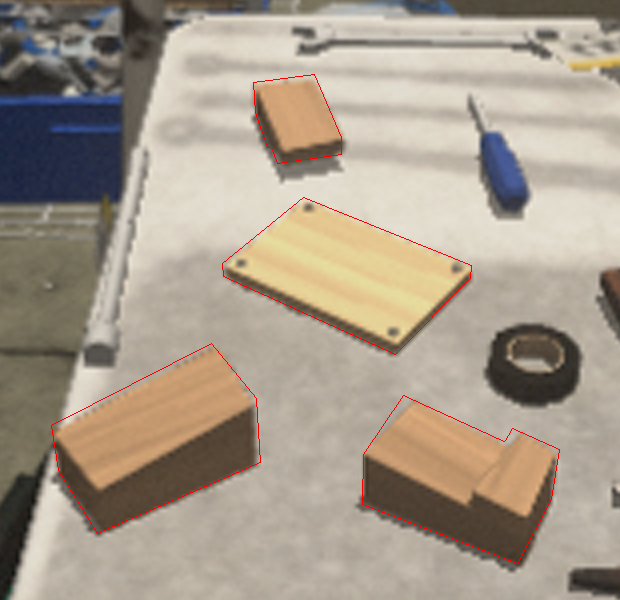

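The overlay outlines match all four pieces in both views. Now I'll move over the sole wedge with the jaws across its width.

```bash
python3 -m crank '[368.4,923.2,-100,0,0,15.3,368.4,923.2,-100,0,0,15.3,368.4,923.2,-100,0,0,15.3,368.4,923.2,-100,0,0,15.3,368.4,923.2,-100,0,0,15.3,368.4,923.2,-100,0,0,15.3,368.4,923.2,-100,0,0,15.3,368.4,923.2,-100,0,0,15.3,368.4,923.2,-100,0,0,15.3,368.4,923.2,-100,0,0,15.3,368.4,923.2,-100,0,0,15.3,368.4,923.2,-100,0,0,15.3,368.4,923.2,-100,0,0,15.3,368.4,923.2,-100,0,0,15.3,368.4,923.2,-100,0,0,15.3,368.4,923.2,-100,0,0,15.3,368.4,923.2,-100,0,0,15.3,368.4,923.2,-100,0,0,15.3,368.4,923.2,-100,0,0,15.3,368.4,923.2,-100,0,0,15.3]' 1
cat > st.py <<'E'
from cell import r
import numpy as np
from scipy.spatial.transform import Rotation as Ro
s=r.get_state(); w,x,y,z=s["tcp_rot"]; R=Ro.from_quat([x,y,z,w]).as_matrix()
print("t",round(s["time_s"],2),"tcp",s["ee_pos"].round(1),"jaw",round(float(np.arctan2(R[1,0],R[0,0])),3),"z",R[:,2].round(3),"F",s["wrist_force"].round(1),"w",round(s["gripper_width"],1),"q",s["qpos"].round(2))
E
python3 st.py
```

```text
time_s: 3.27
ee_pos: [536.0, 84.0, 173.0]
tcp_rot: [-0.0, 0.881, -0.472, 0.0]
wrist_force: [-0.0, -1.0, 0.1]
gripper_width: 85.3
t 3.27 tcp [536.  84. 173.] jaw -0.984 z [ 0.001  0.    -1.   ] F [-0.  -1.   0.1] w 85.3 q [-0.18  0.48 -0.08  2.09  0.07  0.58 -1.29]
```

```bash
python3 -m crank '[60.3,151,-57,0,0,0,60.3,151,-57,0,0,0,60.3,151,-57,0,0,0,60.3,151,-57,0,0,0,60.3,151,-57,0,0,0,60.3,151,-57,0,0,0,60.3,151,-57,0,0,0]' 1; python3 st.py
python3 - <<'E'
from cell import imaging
import cv2
for n,(x0,y0,x1,y1) in {"top":(120,110,240,200),"side":(150,180,300,290)}.items():
    a=imaging.camera(n)["image"][y0:y1,x0:x1,::-1]; cv2.imwrite(f"pics/a_{n}.png",cv2.resize(a,None,fx=5,fy=5,interpolation=cv2.INTER_CUBIC))
E
```

```text
time_s: 3.85
ee_pos: [595.2, 232.4, 115.6]
tcp_rot: [0.001, 0.882, -0.472, -0.0]
wrist_force: [-0.0, -0.8, -0.0]
gripper_width: 85.5
t 3.85 tcp [595.2 232.4 115.6] jaw -0.983 z [-0.001 -0.001 -1.   ] F [-0.  -0.8 -0. ] w 85.5 q [-0.41  0.66 -0.05  1.9   0.06  0.59 -1.48]
```

View pics/a_side.png

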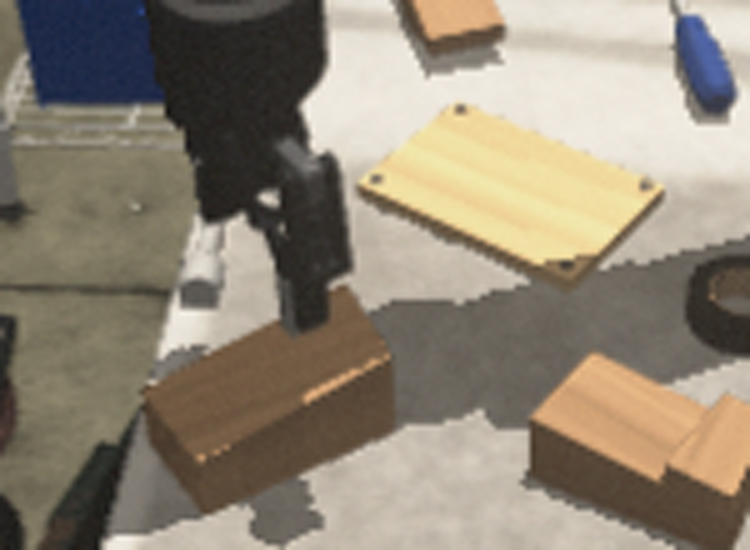

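The fingers straddle the sole wedge near its middle. I'll descend and close.

```bash
python3 -m crank '[0.5,1.5,-40,0,0,0,0.5,1.5,-70,0,0,0,0.5,1.5,-84,0,0,0,0.5,1.5,-84,0,0,0,0.5,1.5,-84,0,0,0]' 1 && python3 st.py && python3 -m crank '[0,0,0,0,0,0,0,0,0,0,0,0,0,0,0,0,0,0,0,0,0,0,0,0,0,0,0,0,0,0,0,0,0,0,0,0,0,0,0,0,0,0,0,0,0,0,0,0]' 0; python3 st.py
```

```text
time_s: 4.37
ee_pos: [595.9, 232.8, 32.1]
tcp_rot: [0.001, 0.881, -0.473, -0.0]
wrist_force: [0.0, 0.3, 0.1]
gripper_width: 85.4
t 4.37 tcp [595.9 232.8  32.1] jaw -0.986 z [-0.001 -0.001 -1.   ] F [0.  0.3 0.1] w 85.4 q [-0.41  0.78 -0.04  1.92  0.07  0.44 -1.5 ]
time_s: 5.03
ee_pos: [597.4, 235.1, 34.2]
tcp_rot: [-0.001, 0.881, -0.472, 0.001]
wrist_force: [-0.4, -1.2, 7.1]
gripper_width: 59.4
t 5.03 tcp [597.4 235.1  34.2] jaw -0.984 z [ 0.003  0.002 -1.   ] F [-0.4 -1.2  7.1] w 59.4 q [-0.42  0.78 -0.04  1.91  0.07  0.44 -1.5 ]
```

```bash
python3 -m crank '[0,0,40,0,0,0,0,0,75,0,0,0,-111,-191,75,0,0,-66.3,-111,-191,75,0,0,-66.3,-111,-191,75,0,0,-66.3,-111,-191,75,0,0,-66.3,-111,-191,75,0,0,-66.3,-111,-191,75,0,0,-66.3,-111,-191,75,0,0,-66.3,-111,-191,75,0,0,-66.3,-111,-191,75,0,0,-66.3,-111,-191,75,0,0,-66.3,-111,-191,75,0,0,-66.3,-111,-191,75,0,0,-66.3,-111,-191,75,0,0,-66.3,-111,-191,75,0,0,-66.3]'; python3 st.py
python3 - <<'E'
from cell import imaging
import cv2
o=[]
for n,(x0,y0,x1,y1) in {"top":(160,130,290,250),"side":(180,120,310,240)}.items():
    a=imaging.camera(n)["image"][y0:y1,x0:x1,::-1]; o.append(cv2.resize(a,(390,360),interpolation=cv2.INTER_CUBIC))
cv2.imwrite("pics/b.png",cv2.hconcat(o))
E
```

```text
time_s: 6.37
ee_pos: [485.0, 43.5, 106.9]
tcp_rot: [0.0, -0.48, 0.877, 0.0]
wrist_force: [0.1, 0.3, -1.7]
gripper_width: 59.3
t 6.37 tcp [485.   43.5 106.9] jaw -2.14 z [ 0.  0. -1.] F [ 0.1  0.3 -1.7] w 59.3 q [-0.33  0.56  0.2   2.25 -0.3   0.36 -2.01]
```

View pics/b.png

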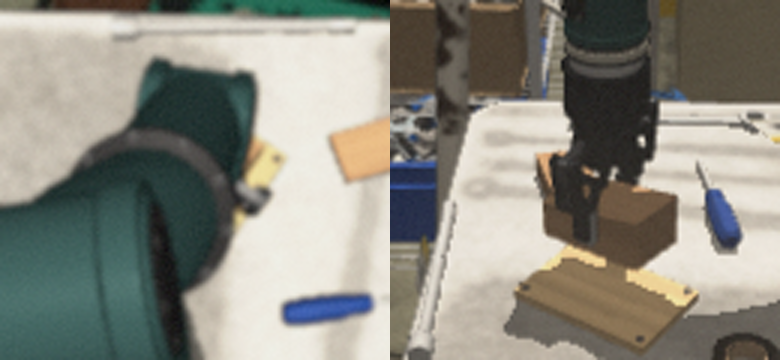

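The wedge hangs level over the board and in line with it. I'll lower, watching the force.

```bash
python3 -m crank '[0,0,-35,0,0,0,0,0,-55,0,0,0,0,0,-60,0,0,0,0,0,-60,0,0,0]'; python3 st.py;python3 -m crank '[0,0,-1,0,0,0,0,0,-2,0,0,0,0,0,-2,0,0,0]'; python3 st.py
```

```text
time_s: 6.8
ee_pos: [484.7, 43.2, 46.7]
tcp_rot: [-0.001, -0.48, 0.877, 0.001]
wrist_force: [0.1, 0.1, -1.9]
gripper_width: 59.1
t 6.8 tcp [484.7  43.2  46.7] jaw -2.141 z [-0.002  0.    -1.   ] F [ 0.1  0.1 -1.9] w 59.1 q [-0.27  0.67  0.12  2.26 -0.35  0.22 -1.98]
time_s: 7.05
ee_pos: [485.3, 43.2, 46.1]
tcp_rot: [0.0, -0.48, 0.877, 0.0]
wrist_force: [-1.4, -0.8, 8.3]
gripper_width: 59.4
t 7.05 tcp [485.3  43.2  46.1] jaw -2.141 z [ 0.001  0.    -1.   ] F [-1.4 -0.8  8.3] w 59.4 q [-0.27  0.67  0.12  2.26 -0.35  0.22 -1.98]
```

```bash
python3 -m crank '[0,0,0,0,0,0,0,0,0,0,0,0,0,0,0,0,0,0,0,0,0,0,0,0,0,0,40,0,0,0,0,0,75,0,0,0,0,0,110,0,0,0]' 1; python3 st.py
```

```text
time_s: 7.63
ee_pos: [484.3, 43.2, 155.2]
tcp_rot: [-0.001, -0.48, 0.877, 0.0]
wrist_force: [1.2, 0.4, -0.0]
gripper_width: 85.4
t 7.63 tcp [484.3  43.2 155.2] jaw -2.141 z [-0.003 -0.001 -1.   ] F [ 1.2  0.4 -0. ] w 85.4 q [-0.39  0.47  0.27  2.23 -0.27  0.48 -2.04]
```

```bash
python3 -m crank '[-73.5,215.5,-35,0,0,7.7,-73.5,215.5,-35,0,0,7.7,-73.5,215.5,-35,0,0,7.7,-73.5,215.5,-35,0,0,7.7,-73.5,215.5,-35,0,0,7.7,-73.5,215.5,-35,0,0,7.7,-73.5,215.5,-35,0,0,7.7,-73.5,215.5,-35,0,0,7.7]' 1; python3 st.py
cat > snap.py <<'E'
import sys,cv2
from cell import imaging
nm=sys.argv[1]; o=[]
B={"top":(130,120,310,270),"side":(170,130,350,280)}
for n,(x0,y0,x1,y1) in B.items():
    a=imaging.camera(n)["image"][y0:y1,x0:x1,::-1]; o.append(cv2.resize(a,(396,330),interpolation=cv2.INTER_CUBIC))
cv2.imwrite(f"pics/{nm}.png",cv2.hconcat(o))
E
python3 snap.py c
```

```text
time_s: 8.3
ee_pos: [410.6, 260.5, 119.5]
tcp_rot: [-0.0, -0.539, 0.842, 0.0]
wrist_force: [0.4, -0.6, -0.1]
gripper_width: 85.5
t 8.3 tcp [410.6 260.5 119.5] jaw -2.002 z [-0.001 -0.    -1.   ] F [ 0.4 -0.6 -0.1] w 85.5 q [-0.83  0.54  0.24  2.25 -0.32  0.39 -2.33]
```

View pics/c.png

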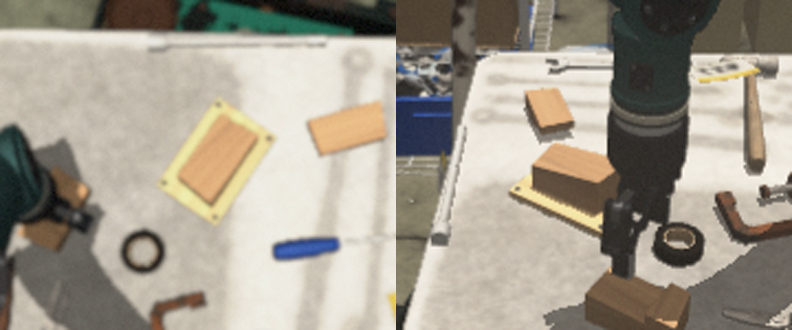

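The sole wedge sits centred on the board, and the gripper is over the ribbed wedge, clear of the tape. I'll measure the sole's pose from the top view, then descend.

```bash
cat > fitsole.py <<'E'
from h import *
from cell import imaging
c=imaging.camera("top"); im=c["image"]; hsv=cv2.cvtColor(im,cv2.COLOR_RGB2HSV)
print("hue sole/board",hsv[187,226],hsv[166,226],hsv[180,212])
m=((hsv[...,1]>75)&(hsv[...,0]<17)).astype(np.uint8); m=cv2.morphologyEx(m,cv2.MORPH_OPEN,np.ones((3,3)));m=cv2.morphologyEx(m,cv2.MORPH_CLOSE,np.ones((5,5)))
n,l,st,ce=cv2.connectedComponentsWithStats(m); i=l[190,228]; m=(l==i).astype(np.uint8); print(m.sum())
for f,x in sorted(fit([(c,m)],"sole",[486,43,2.57],z=12),key=lambda t:t[0])[:4]: print(round(f,3),x.round(2))
E
python3 fitsole.py
python3 -m crank '[0,-1.5,-40,0,0,-0.2,0,-1.5,-75,0,0,-0.2,0,-1.5,-88,0,0,-0.2,0,-1.5,-88,0,0,-0.2,0,-1.5,-88,0,0,-0.2]' 1 && python3 st.py
```

```text
hue sole/board [ 15 112 219] [ 22  46 198] [ 18  30 205]
681
0.175 [486.12  39.28   2.6 ]
0.178 [487.75  39.9    2.55]
0.181 [483.82  40.44   2.61]
0.19 [482.6   42.17   5.72]
time_s: 8.87
ee_pos: [412.0, 255.5, 31.7]
tcp_rot: [-0.001, -0.535, 0.845, -0.0]
wrist_force: [-0.8, 0.1, -0.2]
gripper_width: 85.4
t 8.87 tcp [412.  255.5  31.7] jaw -2.013 z [-0.001 -0.001 -1.   ] F [-0.8  0.1 -0.2] w 85.4 q [-0.73  0.7   0.11  2.27 -0.39  0.19 -2.28]
```

```bash
python3 -m crank '[0,2,0,0,0,0,0,2,0,0,0,0,0,2,0,0,0,0,0,2,0,0,0,0,0,2,0,0,0,0,0,2,0,0,0,0,0,2,0,0,0,0,0,2,0,0,0,0]' 0; python3 st.py; python3 -m crank '[0,0,35,0,0,0,0,0,70,0,0,0,0,0,105,0,0,0,0,0,125,0,0,0,0,0,125,0,0,0]';python3 st.py; python3 snap.py d;python3 fitsole.py
```

```text
time_s: 9.53
ee_pos: [412.4, 259.6, 33.5]
tcp_rot: [0.001, -0.536, 0.844, -0.0]
wrist_force: [0.0, -0.0, 5.4]
gripper_width: 55.1
t 9.53 tcp [412.4 259.6  33.5] jaw -2.011 z [ 0.002  0.001 -1.   ] F [ 0.  -0.   5.4] w 55.1 q [-0.74  0.7   0.11  2.27 -0.39  0.19 -2.28]
time_s: 9.95
ee_pos: [413.6, 260.8, 161.5]
tcp_rot: [0.005, -0.536, 0.844, 0.001]
wrist_force: [0.4, 1.0, -1.3]
gripper_width: 55.1
t 9.95 tcp [413.6 260.8 161.5] jaw -2.01 z [ 0.007  0.006 -1.   ] F [ 0.4  1.  -1.3] w 55.1 q [-0.89  0.46  0.31  2.22 -0.3   0.48 -2.36]
hue sole/board [ 15 116 217] [ 21  47 197] [ 20  29 203]
681
0.175 [486.12  39.28   2.6 ]
0.175 [485.72  40.55   2.58]
0.179 [483.7   41.54   2.62]
0.193 [483.66  41.01   5.72]
```

View pics/d.png

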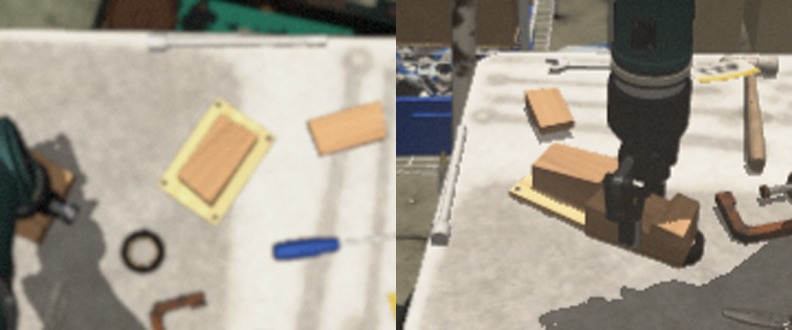

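```bash
python3 - <<'E'
from scipy.spatial.transform import Rotation as R
import numpy as np
p=-.571
t=R.from_rotvec(.139*np.array([-np.sin(p),np.cos(p),0]))*R.from_euler("z",-7.5,degrees=True)
print(np.degrees(t.as_rotvec()))
E
python3 st.py
```

```text
[ 3.85968274  6.97283862 -7.48791359]
t 10.1 tcp [410.8 259.4 157. ] jaw -2.009 z [-0.  0. -1.] F [-0.8 -0.4 -1.9] w 55.3 q [-0.88  0.47  0.3   2.23 -0.3   0.48 -2.36]
```

```bash
python3 -m crank '[78,-219.5,-25,3.9,7,-7.5,78,-219.5,-25,3.9,7,-7.5,78,-219.5,-25,3.9,7,-7.5,78,-219.5,-25,3.9,7,-7.5,78,-219.5,-25,3.9,7,-7.5,78,-219.5,-25,3.9,7,-7.5,78,-219.5,-25,3.9,7,-7.5,78,-219.5,-25,3.9,7,-7.5,78,-219.5,-25,3.9,7,-7.5]'; python3 st.py;  python3 snap.py e
```

```text
time_s: 10.85
ee_pos: [488.2, 40.2, 130.6]
tcp_rot: [-0.035, -0.478, 0.875, 0.062]
wrist_force: [-0.9, 1.2, -1.2]
gripper_width: 55.2
t 10.85 tcp [488.2  40.2 130.6] jaw -2.142 z [-0.12   0.076 -0.99 ] F [-0.9  1.2 -1.2] w 55.2 q [-0.29  0.55  0.22  2.16 -0.37  0.59 -1.9 ]
```

View pics/e.png

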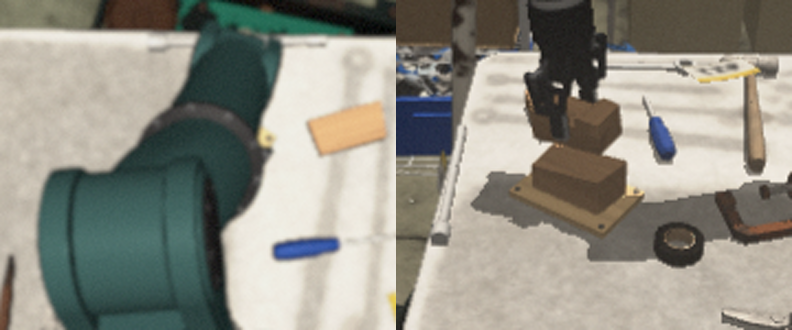

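The ribbed wedge is tilted and reversed above the sole. I'll lower it until the force shows contact.

```bash
python3 -m crank '[0.5,0,-20,0,0,0,0.5,0,-34,0,0,0,0.5,0,-37,0,0,0,0.5,0,-37,0,0,0]'; python3 st.py;python3 -m crank '[0,0,-1,0,0,0,0,0,-2,0,0,0,0,0,-2,0,0,0]'; python3 st.py
```

```text
time_s: 11.28
ee_pos: [488.8, 41.4, 94.1]
tcp_rot: [-0.034, -0.479, 0.875, 0.062]
wrist_force: [-0.4, -0.8, -1.7]
gripper_width: 54.6
t 11.28 tcp [488.8  41.4  94.1] jaw -2.139 z [-0.12   0.076 -0.99 ] F [-0.4 -0.8 -1.7] w 54.6 q [-0.26  0.61  0.19  2.18 -0.41  0.51 -1.87]
time_s: 11.53
ee_pos: [490.4, 40.2, 93.4]
tcp_rot: [-0.033, -0.479, 0.875, 0.061]
wrist_force: [1.1, 0.1, -1.4]
gripper_width: 54.7
t 11.53 tcp [490.4  40.2  93.4] jaw -2.141 z [-0.116  0.076 -0.99 ] F [ 1.1  0.1 -1.4] w 54.7 q [-0.26  0.61  0.19  2.17 -0.41  0.51 -1.87]
```

```bash
python3 -m crank '[0,0,-1,0,0,0,0,0,-2,0,0,0,0,0,-2,0,0,0]'; python3 st.py
```

```text
time_s: 11.78
ee_pos: [490.2, 39.8, 91.0]
tcp_rot: [-0.033, -0.478, 0.875, 0.061]
wrist_force: [-0.3, 0.3, -1.0]
gripper_width: 55.2
t 11.78 tcp [490.2  39.8  91. ] jaw -2.141 z [-0.117  0.076 -0.99 ] F [-0.3  0.3 -1. ] w 55.2 q [-0.26  0.62  0.18  2.18 -0.41  0.5  -1.87]
```

```bash
python3 -m crank '[0,0,-1,0,0,0,0,0,-1.5,0,0,0,0,0,-1.5,0,0,0]'; python3 st.py
```

```text
time_s: 12.03
ee_pos: [490.1, 39.8, 90.9]
tcp_rot: [-0.033, -0.478, 0.875, 0.062]
wrist_force: [-2.3, -0.3, 13.1]
gripper_width: 55.0
t 12.03 tcp [490.1  39.8  90.9] jaw -2.142 z [-0.117  0.077 -0.99 ] F [-2.3 -0.3 13.1] w 55.0 q [-0.25  0.62  0.18  2.18 -0.41  0.5  -1.86]
```

Contact came at z 90.9, against a predicted 91.2. Releasing and retreating along the tool axis.

```bash
python3 -m crank '[0,0,0,0,0,0,0,0,0,0,0,0,0,0,0,0,0,0,0,0,0,0,0,0,4.7,-3,40,0,0,0,9,-6,75,0,0,0,12,-8,100,0,0,0,12,-8,100,0,0,0]' 1; python3 st.py
```

```text
time_s: 12.7
ee_pos: [505.9, 31.2, 193.6]
tcp_rot: [-0.029, -0.478, 0.876, 0.059]
wrist_force: [1.3, 0.0, -0.6]
gripper_width: 85.9
t 12.7 tcp [505.9  31.2 193.6] jaw -2.142 z [-0.107  0.076 -0.991] F [ 1.3  0.  -0.6] w 85.9 q [-0.32  0.46  0.29  2.1  -0.32  0.73 -1.94]
```

```bash
python3 st.py; python3 - <<'E'
from scipy.spatial.transform import Rotation as R
import numpy as np
t=R.from_rotvec([3.9,7,-7.5],degrees=True)
# commanded orientation now: t * (down, jaw -2.010)
def down(j): 
    x=np.array([np.cos(j),np.sin(j),0]);z=np.array([0,0,-1.]);return R.from_matrix(np.stack([x,np.cross(z,x),z],1))
cur=t*down(-2.010)
print((down(-2.876)*cur.inv()).as_rotvec(degrees=True))
E
python3 snap.py f
```

```text
t 12.7 tcp [505.9  31.2 193.6] jaw -2.142 z [-0.107  0.076 -0.991] F [ 1.3  0.  -0.6] w 85.9 q [-0.32  0.46  0.29  2.1  -0.32  0.73 -1.94]
[ -6.6203903   -4.82181113 -42.03609521]
```

View pics/f.png

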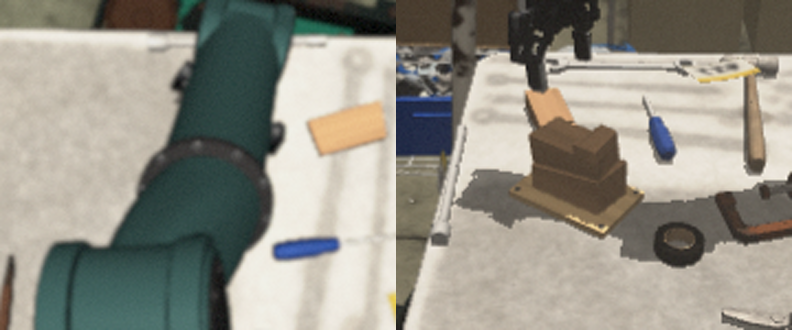

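The ribbed wedge sits reversed on the slope with its top level. Next is the cap.

```bash
python3 -m crank '[35,-180.5,0,-6.62,-4.82,-42.04,35,-180.5,0,-6.62,-4.82,-42.04,35,-180.5,0,-6.62,-4.82,-42.04,35,-180.5,-70,-6.62,-4.82,-42.04,35,-180.5,-70,-6.62,-4.82,-42.04,35,-180.5,-70,-6.62,-4.82,-42.04,35,-180.5,-70,-6.62,-4.82,-42.04,35,-180.5,-70,-6.62,-4.82,-42.04,35,-180.5,-70,-6.62,-4.82,-42.04,35,-180.5,-70,-6.62,-4.82,-42.04]' 1; python3 st.py; python3 snap.py g
python3 - <<'E'
from h import *
from cell import imaging
c=imaging.camera("side")
ov=cv2.resize(c["image"][:,:,::-1],None,fx=4,fy=4,interpolation=cv2.INTER_CUBIC)
def tilt(V,x,y,z,yaw,p): return V@(Ro.from_euler("z",yaw)*Ro.from_euler("y",p)).as_matrix().T+[x,y,z]
for nm,a in (("sole",(485.5,42.5,12,2.571,0)),("rib",(485.5,42.5,58,-.571,.139))):
    uv=proj(c,tilt(M[nm],*a)); k=len(uv)//2
    q=((uv+.5)*4).astype(np.int32)
    for i in range(k):
        for s in(0,1): cv2.line(ov,q[2*i+s],q[(2*i+2+s)%(2*k)],(0,0,255),1)
        cv2.line(ov,q[2*i],q[2*i+1],(0,0,255),1)
cv2.imwrite("pics/ov2.png",ov[640:1040,800:1240])
E
```

```text
time_s: 13.63
ee_pos: [537.6, -147.4, 119.8]
tcp_rot: [0.0, -0.134, 0.991, 0.001]
wrist_force: [0.6, 0.0, -0.8]
gripper_width: 85.5
t 13.63 tcp [ 537.6 -147.4  119.8] jaw -2.873 z [ 0.001  0.001 -1.   ] F [ 0.6  0.  -0.8] w 85.5 q [-0.13  0.63  0.44  2.1  -0.53  0.53 -2.17]
```

View pics/g.png

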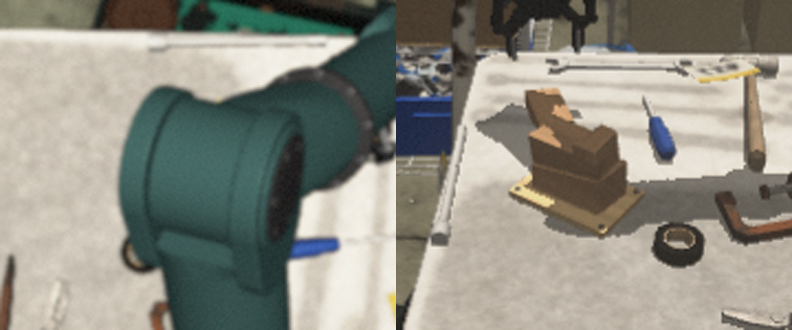

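View pics/ov2.png

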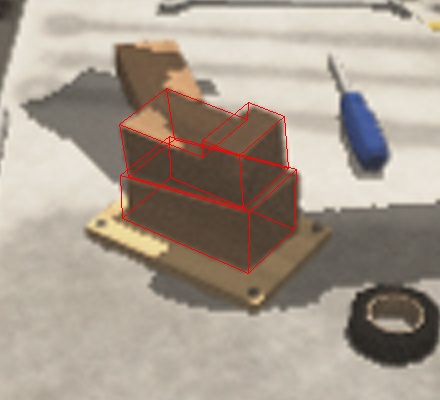

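The modelled pile overlays the image almost exactly. I'll descend on the cap and grip it.

```bash
python3 -m crank '[0,-1,-40,0,0,0,0,-1,-75,0,0,0,0,-1,-88.5,0,0,0,0,-1,-88.5,0,0,0,0,-1,-88.5,0,0,0]' 1 && python3 st.py && python3 -m crank '[0,0,0,0,0,0,0,0,0,0,0,0,0,0,0,0,0,0,0,0,0,0,0,0,0,0,0,0,0,0,0,0,0,0,0,0,0,0,0,0,0,0,0,0,0,0,0,0,0,0,0,0,0,0]' 0; python3 st.py
```

```text
time_s: 14.2
ee_pos: [537.0, -149.5, 30.9]
tcp_rot: [-0.0, -0.132, 0.991, 0.0]
wrist_force: [-0.5, 0.4, 1.1]
gripper_width: 85.5
t 14.2 tcp [ 537.  -149.5   30.9] jaw -2.876 z [-0.001  0.001 -1.   ] F [-0.5  0.4  1.1] w 85.5 q [-0.02  0.76  0.3   2.12 -0.63  0.35 -2.08]
time_s: 14.95
ee_pos: [538.1, -149.9, 32.8]
tcp_rot: [0.001, -0.133, 0.991, -0.0]
wrist_force: [-0.1, 0.8, 6.8]
gripper_width: 51.1
t 14.95 tcp [ 538.1 -149.9   32.8] jaw -2.876 z [ 0.003 -0.    -1.   ] F [-0.1  0.8  6.8] w 51.1 q [-0.02  0.76  0.3   2.11 -0.63  0.35 -2.08]
```

```bash
python3 -m crank '[0,0,41,0,0,0,0,0,82,0,0,0,0,0,123,0,0,10,0,0,140,0,0,20,-36.5,182,140,0,0,42.05,-36.5,182,140,0,0,42.05,-36.5,182,140,0,0,42.05,-36.5,182,140,0,0,42.05,-36.5,182,140,0,0,42.05,-36.5,182,140,0,0,42.05,-36.5,182,140,0,0,42.05,-36.5,182,140,0,0,42.05]'; python3 st.py;  python3 snap.py i
```

```text
time_s: 15.95
ee_pos: [500.9, 31.4, 171.5]
tcp_rot: [0.0, -0.479, 0.878, -0.001]
wrist_force: [-0.3, 0.3, -1.1]
gripper_width: 51.2
t 15.95 tcp [500.9  31.4 171.5] jaw -2.143 z [ 0.001 -0.001 -1.   ] F [-0.3  0.3 -1.1] w 51.2 q [-0.41  0.47  0.34  2.19 -0.3   0.53 -1.99]
```

View pics/i.png

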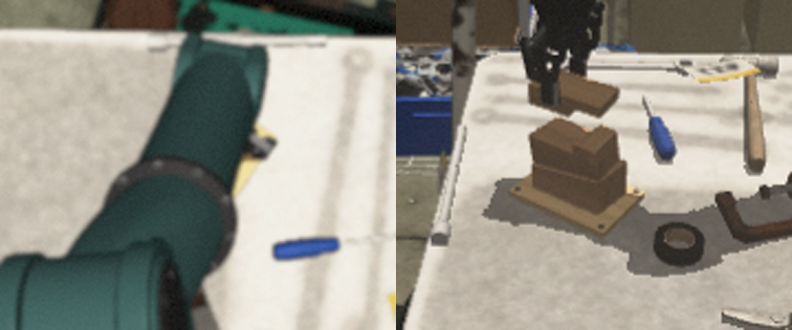

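The cap hangs level over the pile with its thin part on the rib side. Lowering.

```bash
python3 -m crank '[0,1,-20,0,0,0,0,1,-35,0,0,0,0,1,-41,0,0,0,0,1,-41,0,0,0]'; python3 st.py;python3 -m crank '[0,0,-1,0,0,0,0,0,-2,0,0,0,0,0,-2,0,0,0]'; python3 st.py
```

```text
time_s: 16.38
ee_pos: [499.8, 31.9, 128.8]
tcp_rot: [-0.001, -0.478, 0.878, 0.0]
wrist_force: [-0.1, -0.7, -0.6]
gripper_width: 51.0
t 16.38 tcp [499.8  31.9 128.8] jaw -2.145 z [-0.003 -0.001 -1.   ] F [-0.1 -0.7 -0.6] w 51.0 q [-0.37  0.54  0.29  2.21 -0.35  0.44 -1.95]
time_s: 16.63
ee_pos: [501.0, 33.1, 128.4]
tcp_rot: [0.001, -0.479, 0.878, -0.0]
wrist_force: [0.5, -1.0, -1.2]
gripper_width: 50.7
t 16.63 tcp [501.   33.1 128.4] jaw -2.143 z [ 0.001  0.    -1.   ] F [ 0.5 -1.  -1.2] w 50.7 q [-0.37  0.54  0.28  2.21 -0.35  0.43 -1.95]
```

```bash
python3 -m crank '[0,0,-1,0,0,0,0,0,-2,0,0,0,0,0,-2,0,0,0]'; python3 st.py
```

```text
time_s: 16.88
ee_pos: [500.9, 33.4, 126.5]
tcp_rot: [0.0, -0.479, 0.878, -0.0]
wrist_force: [-1.3, 0.3, 4.4]
gripper_width: 51.1
t 16.88 tcp [500.9  33.4 126.5] jaw -2.142 z [ 0.001  0.    -1.   ] F [-1.3  0.3  4.4] w 51.1 q [-0.36  0.54  0.28  2.21 -0.35  0.43 -1.94]
```

Contact came at the predicted height. Releasing and retreating straight up.

```bash
python3 -m crank '[0,0,-0.5,0,0,0,0,0,-0.5,0,0,0,0,0,-0.5,0,0,0,0,0,-0.5,0,0,0,0,0,-0.5,0,0,0,0,0,30,0,0,0,0,0,60,0,0,0,0,0,60,0,0,0,0,0,60,0,0,0]' 1; python3 st.py;  python3 - <<'E'
from h import *
from cell import imaging
c=imaging.camera("side")
ov=cv2.resize(c["image"][:,:,::-1],None,fx=4,fy=4,interpolation=cv2.INTER_CUBIC); raw=ov.copy()
def tilt(V,x,y,z,yaw,p): return V@(Ro.from_euler("z",yaw)*Ro.from_euler("y",p)).as_matrix().T+[x,y,z]
for nm,a in (("sole",(485.5,42.5,12,2.571,0)),("rib",(485.5,42.5,58,-.571,.139)),("cap",(489.7,39.8,93.7,-.571,0))):
    uv=proj(c,tilt(M[nm],*a)); k=len(uv)//2
    q=((uv+.5)*4).astype(np.int32)
    for i in range(k):
        for s in(0,1): cv2.line(ov,q[2*i+s],q[(2*i+2+s)%(2*k)],(0,0,255),1)
        cv2.line(ov,q[2*i],q[2*i+1],(0,0,255),1)
b=np.s_[600:1000,840:1220]
cv2.imwrite("pics/ov3.png",cv2.hconcat([raw[b],ov[b]]))
E
```

```text
time_s: 17.63
ee_pos: [501.7, 33.5, 187.2]
tcp_rot: [0.002, -0.479, 0.878, -0.001]
wrist_force: [-1.1, 0.0, 0.4]
gripper_width: 85.2
t 17.63 tcp [501.7  33.5 187.2] jaw -2.142 z [ 0.004  0.001 -1.   ] F [-1.1  0.   0.4] w 85.2 q [-0.43  0.44  0.36  2.18 -0.29  0.57 -2.  ]
```

View pics/ov3.png

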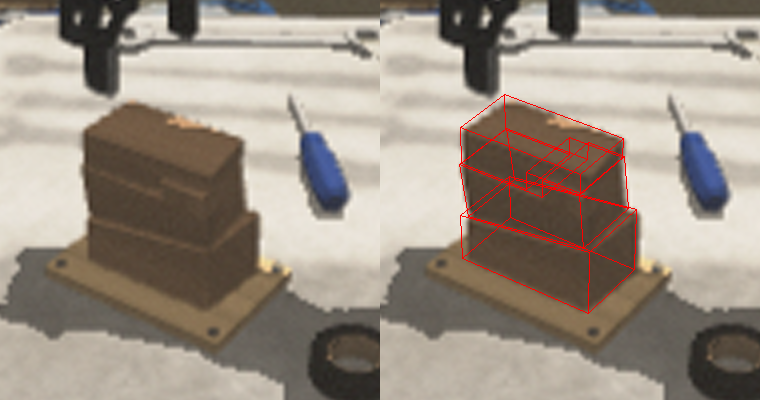

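The pile stands as modelled and the cap looks level, within a few mm of nominal. Closing the fingers and moving over the thin end.

```bash
python3 -m crank '[-40,24.5,0,0,0,0,-40,24.5,0,0,0,0,-40,24.5,0,0,0,0,-40,24.5,0,0,0,0,-40,24.5,0,0,0,0,-40,24.5,0,0,0,0,-40,24.5,0,0,0,0,-40,24.5,0,0,0,0,-40,24.5,-20,0,0,0,-40,24.5,-29,0,0,0,-40,24.5,-29,0,0,0,-40,24.5,-29,0,0,0]' 0; python3 st.py; python3 snap.py j
```

```text
time_s: 18.68
ee_pos: [460.2, 57.6, 156.5]
tcp_rot: [-0.001, -0.479, 0.878, 0.0]
wrist_force: [-0.1, 0.2, 0.4]
gripper_width: 0.0
t 18.68 tcp [460.2  57.6 156.5] jaw -2.143 z [-0.002 -0.    -1.   ] F [-0.1  0.2  0.4] w 0.0 q [-0.47  0.46  0.32  2.27 -0.32  0.45 -2.02]
```

View pics/j.png

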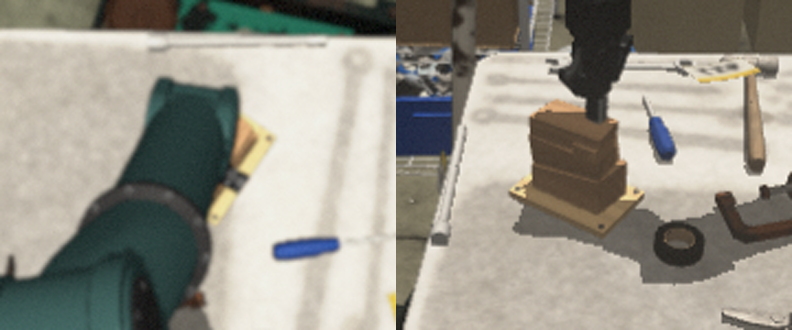

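The closed tips are over the thin end. I'll press down in small steps.

```bash
python3 -m crank '[0,0,-3,0,0,0,0,0,-5,0,0,0,0,0,-5,0,0,0]'; python3 -m crank '[0,0,-1,0,0,0,0,0,-1,0,0,0]'|grep -E 'ee|force'; python3 -m crank '[0,0,-1,0,0,0,0,0,-1,0,0,0]'|grep -E 'ee|force'
```

```text
time_s: 19.03
ee_pos: [460.5, 57.9, 151.8]
tcp_rot: [-0.0, -0.479, 0.878, 0.0]
wrist_force: [-0.5, -0.4, -0.0]
gripper_width: -0.3
ee_pos: [460.5, 57.9, 150.9]
wrist_force: [-0.0, -0.0, 0.2]
ee_pos: [460.5, 57.9, 149.8]
wrist_force: [0.5, -0.2, 0.4]
```

```bash
python3 -m crank '[0,0,-1,0,0,0,0,0,-1,0,0,0]'|grep -E 'ee|force'; python3 -m crank '[0,0,-1,0,0,0,0,0,-1,0,0,0]'|grep -E 'ee|force'
```

```text
ee_pos: [460.6, 57.9, 148.8]
wrist_force: [0.3, -0.3, -0.6]
ee_pos: [460.6, 57.8, 148.8]
wrist_force: [-1.9, -0.2, 11.2]
```

Now 11 N with the height holding steady. Hold, look, then lift.

```bash
python3 -m crank '[0,0,0,0,0,0,0,0,0,0,0,0,0,0,0,0,0,0,0,0,0,0,0,0]'|grep -E 'ee|force'; python3 snap.py k; python3 -m crank '[0,0,3,0,0,0,0,0,15,0,0,0,0,0,15,0,0,0]'|grep -E 'time|ee|force'
```

```text
ee_pos: [460.6, 57.8, 148.8]
wrist_force: [-2.2, -0.7, 11.1]
time_s: 20.38
ee_pos: [461.4, 57.9, 164.0]
wrist_force: [-0.8, 0.1, 0.3]
```

View pics/k.png

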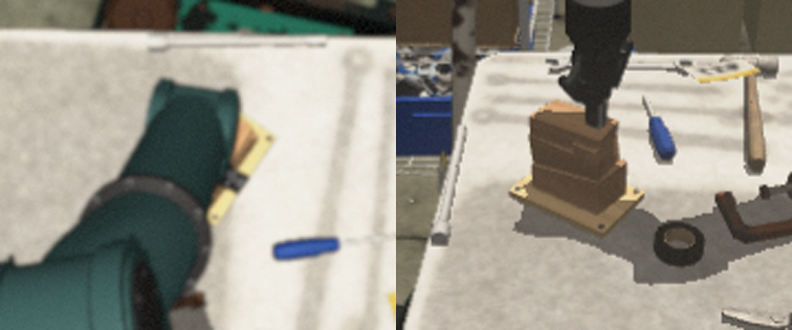

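The pile didn't move under the thin-end press. On to the thick end.

```bash
python3 -m crank '[53.5,-34,0,0,0,0,53.5,-34,0,0,0,0,53.5,-34,0,0,0,0,53.5,-34,-8,0,0,0,53.5,-34,-11,0,0,0,53.5,-34,-11,0,0,0,53.5,-34,-11,0,0,0]'|grep -E 'ee|force';  python3 -m crank '[0,0,-1,0,0,0,0,0,-2,0,0,0,0,0,-2,0,0,0]'|grep -E 'ee|force'; python3 -m crank '[0,0,-1,0,0,0,0,0,-1,0,0,0]'|grep -E 'ee|force'
```

```text
ee_pos: [512.3, 24.5, 151.0]
wrist_force: [-1.3, 0.2, 0.5]
ee_pos: [513.7, 24.1, 149.8]
wrist_force: [0.6, 0.2, 0.4]
ee_pos: [514.1, 24.0, 148.9]
wrist_force: [0.4, -0.7, -0.0]
```

```bash
python3 -m crank '[0,0,-1,0,0,0,0,0,-1,0,0,0]'|grep -E 'ee|force'
```

```text
ee_pos: [514.1, 23.9, 148.8]
wrist_force: [-2.2, 0.5, 8.8]
```

```bash
python3 -m crank '[0,0,-0.3,0,0,0,0,0,-0.3,0,0,0,0,0,-0.3,0,0,0,0,0,-0.3,0,0,0]'|grep -E 'ee|force'; python3 snap.py l;python3 -m crank '[0,0,3,0,0,0,0,0,30,0,0,0,0,0,60,0,0,0,0,0,90,0,0,0,0,0,90,0,0,0]'|grep -E 'ee|force'
python3 -m crank '[0,-250,40,0,0,0,0,-250,40,0,0,0,0,-250,40,0,0,0,0,-250,40,0,0,0,0,-250,40,0,0,0,0,-250,40,0,0,0,0,-250,40,0,0,0,0,-250,40,0,0,0,0,-250,40,0,0,0,0,-250,40,0,0,0]'; python3 - <<'E'
from h import *
from cell import imaging
def tilt(V,x,y,z,yaw,p): return V@(Ro.from_euler("z",yaw)*Ro.from_euler("y",p)).as_matrix().T+[x,y,z]
o=[]
for n,b in (("side",np.s_[600:1000,840:1220]),("top",np.s_[560:960,720:1100])):
    c=imaging.camera(n)
    ov=cv2.resize(c["image"][:,:,::-1],None,fx=4,fy=4,interpolation=cv2.INTER_CUBIC)
    for nm,a in (("sole",(485.5,42.5,12,2.571,0)),("rib",(485.5,42.5,58,-.571,.139)),("cap",(489.7,39.8,93.7,-.571,0))):
        if n=="top" and nm!="cap":continue
        uv=proj(c,tilt(M[nm],*a)); k=len(uv)//2
        q=((uv+.5)*4).astype(np.int32)
        for i in range(k):
            for s in(0,1): cv2.line(ov,q[2*i+s],q[(2*i+2+s)%(2*k)],(0,0,255),1)
            cv2.line(ov,q[2*i],q[2*i+1],(0,0,255),1)
    o.append(ov[b])
cv2.imwrite("pics/ov4.png",cv2.hconcat(o))
E
python3 snap.py m
```

```text
ee_pos: [514.2, 23.9, 148.8]
wrist_force: [-2.3, 0.0, 11.1]
ee_pos: [517.5, 23.5, 242.5]
wrist_force: [-0.1, -0.6, 0.7]
time_s: 23.23
ee_pos: [513.9, -224.0, 276.7]
tcp_rot: [-0.0, -0.48, 0.877, 0.001]
wrist_force: [-0.1, 0.2, 0.7]
gripper_width: 0.1
```

View pics/ov4.png

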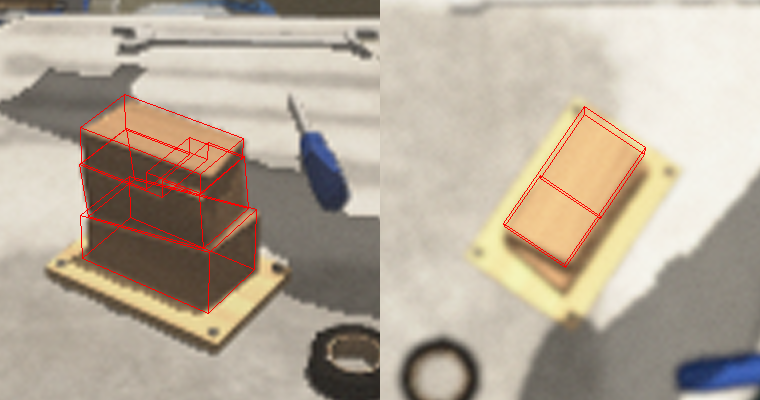

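View pics/m.png

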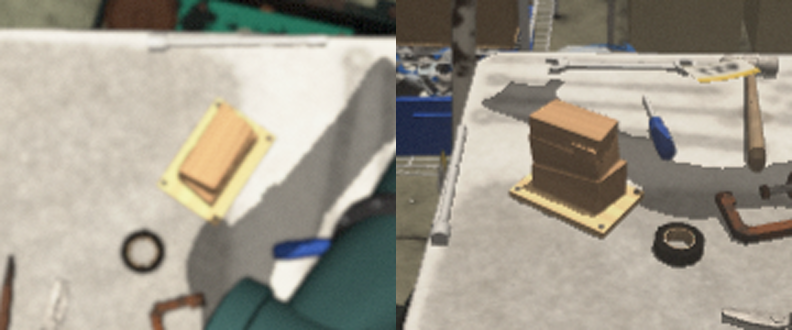

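The pile matches the model in both views, with the cap about 1–3 mm off nominal. The screwdriver, tape and spanner are where they started. Handing in.

```bash
python3 -m crank '[0,0,0,0,0,0,0,0,0,0,0,0]'|grep time; python3 -c "
from cell import r
print(r.close_job())"
```

```text
time_s: 23.6
the job is handed in; nothing more can be done
None
```

The pile is built and tested, and I handed the job in at 23.6 s with the arm clear of everything; the interface gives no verdict.

- **Build:** The large wedge lies centred along the board. The ribbed wedge sits reversed on its slope, and the stepped offcut is on top with its thin part over the rib. All three were set down and released.
- **Press test:** I pressed the thin end, then the thick end, at about 11 N each. The fingertip height stayed at 148.8 mm both times, so the top sits level and does not rock.
- **Last check:** Both camera views match the expected pile to within a few mm, and the cap looks level. By eye, the spanner, screwdriver and tape had not moved.
- **Disagreement:** A mid-job top-view fit of the large wedge was poor because the outline was incomplete. It put the wedge up to 4 mm off the board centre, so I used the robot's measured position instead, and the later side view agreed with that.

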